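Sort the glaze tiles, kiln props and cutter into their trays

TASK

Clear the mixed handful into its places: both glaze test tiles flat and side by side on the floor of the undivided rectangular tray, one kiln prop standing upright in each bay of the two-bay box, and the ring cutter flat in the middle of the round dish. One prop stands inside the ring cutter, so lift the cutter off it first. Set things down rather than dropping them, and leave the cup and the bowl where they are.

Things in the scene. Friction and masses are not known exactly. Their poses are not given: they have to be found in the camera images.
- tile_a_center (a point): glaze test tile, a flat rectangular biscuit-coloured slab, 55 x 42 x 7 mm, one half glazed teal, lying flat on the worktop; 32 g. The point is its centre, 3 mm above its underside; x along its 55 mm length, y across its 42 mm width, z up
- tile_b_center (a point): glaze test tile, a flat rectangular biscuit-coloured slab, 55 x 42 x 7 mm, one half glazed dark slate, lying flat on the worktop; 32 g. The point is its centre, 3 mm above its underside; x along its 55 mm length, y across its 42 mm width, z up
- prop_a_center (a point): kiln prop, a short upright off-white ceramic tube, 34 mm outer diameter, 13 mm hole, 24 mm tall, 35 g, standing by itself on the worktop. The point is its centre, 12 mm above its underside; z up
- prop_b_center (a point): kiln prop, a short upright off-white ceramic tube, 34 mm outer diameter, 13 mm hole, 24 mm tall, 35 g, standing on the worktop inside the ring cutter at the start, too close to its wall for fingers until the cutter is lifted straight off. The point is its centre, 12 mm above its underside; z up
- cutter_center (a point): ring cutter, a rigid open tin ring, 64 to 66 mm outer diameter, about 56 mm clear inside, 29 mm tall, open at top and bottom, 30 g; at the start it stands round one of the kiln props. Grasp it across its outside. The point is its centre, 14.5 mm above its underside; z up
- tile_tray: fixed undivided rectangular wooden tray, 122 mm (x) by 174 mm (y) outside, 110 by 162 mm inside, walls 6 mm thick and 16 mm high over the worktop, inner floor 6 mm above the origin. Origin at the centre of its underside; y along its long side, z up
- prop_box: fixed rectangular wooden box divided by one cross wall into two bays side by side along y, 108 mm (x) by 210 mm (y) outside, walls 6 mm thick and 22 mm high over the worktop, inner floor 6 mm above the origin. Each bay is 96 x 96 mm inside; bay centres at y = +51 mm and y = -51 mm. Origin at the centre of its underside; y along its long side, z up
- round_dish: fixed round shallow wooden dish, 138 mm outer diameter at the rim, flat floor of about 118 mm diameter 5 mm above the origin, rim 14 mm above the worktop. Origin at the centre of its underside; z up
- cup: bystander, not to be moved: pale biscuit-coloured cup, 66 mm diameter, 74 mm tall. Origin at the centre of its underside
- bowl: bystander, not to be moved: small teal bowl, 68 mm diameter, 47 mm tall. Origin at the centre of its underside

How it is judged:
At the end, for the whole second after the job is handed in: Both tiles flat on the undivided tray's floor, not overlapping; one prop upright on the floor of each bay of the two-bay box; the cutter flat on the round dish's floor within 15 mm of its centre; tilts under 0.1 rad; all five at rest (x of tile_a_center in the frame of tile_tray between -0.037 and 0.037 m and y of tile_a_center in the frame of tile_tray between -0.066 and 0.066 m and z of tile_a_center in the frame of tile_tray between 0.004 and 0.0125 m and angle between each of tile_a_center, tile_b_center, prop_a_center, prop_b_center, cutter_center's own z axis and vertical below 0.1 rad and x of tile_b_center in the frame of tile_tray between -0.037 and 0.037 m and y of tile_b_center in the frame of tile_tray between -0.066 and 0.066 m and z of tile_b_center in the frame of tile_tray between 0.004 and 0.0125 m and x of prop_a_center in the frame of prop_box between -0.035 and 0.035 m and z of prop_a_center in the frame of prop_box between 0.014 and 0.023 m and x of prop_b_center in the frame of prop_box between -0.035 and 0.035 m and z of prop_b_center in the frame of prop_box between 0.014 and 0.023 m and ((y of prop_a_center in the frame of prop_box between 0.017 and 0.086 m and y of prop_b_center in the frame of prop_box between -0.086 and -0.017 m) or (y of prop_a_center in the frame of prop_box between -0.086 and -0.017 m and y of prop_b_center in the frame of prop_box between 0.017 and 0.086 m)) and horizontal distance between cutter_center and round_dish below 0.015 m and z of cutter_center in the frame of round_dish between 0.015 and 0.0245 m and linear speed of each of tile_a, tile_b, prop_a, prop_b, cutter below 0.02 m/s and angular speed of each of tile_a, tile_b, prop_a, prop_b, cutter below 0.3 rad/s); the robot touches nothing.
It fails at once if the cup is knocked out of its place (moved more than 15 mm) or tipped over (distance of cup from where it was at the start of the episode above 0.015 m or angle between cup's own z axis and vertical above 0.3 rad).
It fails at once if the bowl is knocked out of its place (moved more than 15 mm) or tipped over (distance of bowl from where it was at the start of the episode above 0.015 m or angle between bowl's own z axis and vertical above 0.3 rad).
It fails at once if one of the five things is dropped from more than about 3 cm (moves faster than 0.8 m/s with no finger on it) ((linear speed of tile_a above 0.8 m/s and contact force between the fingers and tile_a below 0.05 N) or (linear speed of tile_b above 0.8 m/s and contact force between the fingers and tile_b below 0.05 N) or (linear speed of prop_a above 0.8 m/s and contact force between the fingers and prop_a below 0.05 N) or (linear speed of prop_b above 0.8 m/s and contact force between the fingers and prop_b below 0.05 N) or (linear speed of cutter above 0.8 m/s and contact force between the fingers and cutter below 0.05 N)).
It also fails if it takes over 115 s, if anything falls off the work surface, if the arm or the gripper's body presses on something with over 40 N, if the wrist force passes 120 N, or if a joint passes its speed limit or range.

ROBOT

A 6-joint arm with a two-finger parallel gripper is mounted at the origin on a cart in front of the work surface, level with it; the furniture and walls round the work are solid. World frame = base frame: x ahead of the robot, y to its left, z up, the work surface at z = 0. Lengths are in m, angles in rad, forces in N, time in s.
With the tool pointing down it reaches from about 0.35 to 0.85 m from the base axis. Payload 8.1 kg.
Tool frame: the origin (TCP) lies at the very end of the fingers, on their centre line; the grasp point (between the pads) lies 19 mm behind it; x points along the fingers, y is the direction in which the jaws open and shut, and the axes are right-handed (so a half turn about x gives the same grasp; the last joint's range is limited). The gripper opens to 93 mm and grips with 3 to 60 N. Pads are 15 mm wide; open, the fingers measure 128 mm over their backs; the gripper's body (75 mm by 188 mm) begins 65 mm behind the grasp point.
Start: joints at [1.183, 0.13, 1.488, -0, 1.523, -0.085], TCP at [0.179, 0.573, 0.219] pointing down, gripper open.
Joint ranges: [-2.96, 2.96], [-0.89, 2.26], [0.02, 2.5], [-1.34, 4.48], [0, 2.73], [-2.66, 2.66]. Speed limits (rad/s): [2.39, 2.39, 2.79, 3.14, 3.14, 3.14].

INTERFACE

Orientations are given as a rotation vector (axis times angle).
In Python, from plant import * gives the robot as it stands. The module is installed in compiled form; this text tells all that it offers.
- The arm moves only by the tool apply_moves, never from a script. Its argument "series" is a list of rows, each an object with "jaw": the gripper's target within -1 to 1 (shut at 1, half-way at 0, fully open at -1); "linear": the shift along the tool's x, y, z normalised to -1 to 1, where 1 is 0.6 m, a list of three; "roll": the turn about the tool's x normalised to -1 to 1, where 1 is 30 degrees. A call has 1 to 20 rows; each row is the pose to reach, as a shift and turn from the pose measured when the call began, along the tool's axes at that moment; what a row does not reach only later rows make up. A row lasts 1/8 s, in which the tool goes at most 62.5 mm and 10.7 degrees, less where a joint would pass 70% of its speed; a pose out of reach is approached as far as the arm can. A call with a number of a shift or a turn outside -1 to 1 is refused whole. A call with a gripper value outside its range is refused whole. The fingers move at their own pace and stop on an object; "force" is the grip in N (left out, the last holds). Time passes only in rows, so rows that repeat a pose let the fingers close. It gives the time, the measured TCP pose, the force and the opening at its end, in the units of the state.
- read_state(): the state, without advancing time (a new reading comes with each control period).
- read_camera(name): name is "scene" or "top" or "wrist"; returns a dict with "pixels" (384x512x3 uint8, blue, green, red), "intrinsics" (3x3 intrinsics, pixels), "D" ([k1, k2, p1, p2, k3] as OpenCV has them; the pictures are not rectified), "rvec" (rotation vector, rad) and "tvec" (3), from world to camera coordinates, as OpenCV has them; the wrist camera has in their place "tool_from_camera" (4x4, takes a point from camera to tool coordinates, whose origin is the TCP and whose axes are the tool frame's). Camera axes: x right, y down, z forward; pixel columns grow to the right and rows downward; lengths in m; the calibration is good to about 2 mm. A picture is of the moment at which its call begins: read the wrist's pose just before it. There is no depth.
- close_job(): hands the job in, once; it reports no verdict.
The state is a dict: "t": time; "q": joint angles; "dq": joint speeds; "joint_torque": joint torques, N m; "tool_pos": TCP position; "orientation": TCP orientation; "force": force on the tool from outside, world axes, zero at the start; "wrist_torque": the same for the moment, N m; "opening": finger opening in m.
Only numpy, scipy, OpenCV 4.12 (cv2) and the standard library are available. Lean on these libraries where they do the work, as an engineer would, in place of code of your own. Each camera call takes 0.05 s, during which the arm holds its last target. There are 200 camera calls.

## Working session

There is one attempt and no reset: what is moved stays moved. The work goes in short steps, Python scripts to look and compute and a tool call to move; the robot and the scene stay as the last step left them, time stands still between calls to the robot, and variables do not carry over. Pictures are saved under pics/ and viewed, about 12 in all and at most 16, crops included, and the job is handed in when it is done.

Besides the shell and the picture viewer there is one more tool, called after "Call:" by a JSON object that holds its "name" and its "arguments", one argument or row to a line. apply_moves: Moves the arm, as the interface text tells. Its arguments: {"type":"object","properties":{"series":{"type":"array"},"force":{"type":"number"}},"required":["series"]}

```bash
mkdir -p pics && cat > h.py <<'E'
from plant import *
import numpy as np, cv2
from scipy.spatial.transform import Rotation as R
def cam(n):
    s=read_state(); c=read_camera(n)
    K,D=np.array(c["intrinsics"],float),np.array(c["D"],float)
    if n=="wrist":
        T=np.array(c["tool_from_camera"]); Rt=R.from_rotvec(s["orientation"]).as_matrix()
        Rw=Rt@T[:3,:3]; o=Rt@T[:3,3]+np.array(s["tool_pos"])
    else:
        Rc=cv2.Rodrigues(np.array(c["rvec"],float))[0]; Rw=Rc.T; o=-Rc.T@np.array(c["tvec"],float).ravel()
    return np.array(c["pixels"],np.uint8),K,D,Rw,o
def ray(c,uv,z):
    _,K,D,Rw,o=c
    p=cv2.undistortPoints(np.array(uv,float).reshape(-1,1,2),K,D).reshape(-1,2)
    d=np.c_[p,np.ones(len(p))]@Rw.T
    return o+d*((z-o[2])/d[:,2])[:,None]
def proj(c,P):
    _,K,D,Rw,o=c
    return cv2.projectPoints((np.atleast_2d(P)-o)@Rw,np.zeros(3),np.zeros(3),K,D)[0].reshape(-1,2)
E
python3 - <<'E'
from h import *
s=read_state();print({k:np.round(v,3) for k,v in s.items()});print(R.from_rotvec(s["orientation"]).as_matrix().round(3))
for n in("top","scene"):
    c=cam(n);print(n,c[4],ray(c,[[0,0],[511,0],[511,383],[0,383],[256,192]],0).round(3))
    cv2.imwrite(f"pics/{n}0.png",cv2.resize(c[0],(800,600),interpolation=cv2.INTER_CUBIC) if n=="top" else c[0])
E
```

```text
{'t': np.float64(0.0), 'q': array([ 1.183,  0.131,  1.489, -0.   ,  1.523, -0.085]), 'dq': array([0.001, 0.   , 0.   , 0.   , 0.001, 0.002]), 'joint_torque': array([ 0.0000e+00, -5.5985e+01, -4.9175e+01,  7.7000e-02,  3.6000e-02,
       -0.0000e+00]), 'tool_pos': array([0.179, 0.572, 0.218]), 'orientation': array([ 0.236,  1.558, -0.239]), 'force': array([0.109, 0.019, 0.617]), 'wrist_torque': array([ 0.02 , -0.032, -0.043]), 'opening': np.float64(0.093)}
[[-0.001  0.298  0.955]
 [-0.002  0.955 -0.298]
 [-1.    -0.002 -0.   ]]
top [ 0.47027295 -0.00503439  1.03117544] [[ 1.176e+00  7.310e-01  0.000e+00]
 [ 1.139e+00 -7.660e-01  0.000e+00]
 [ 7.500e-02 -6.490e-01  0.000e+00]
 [ 1.140e-01  6.720e-01  0.000e+00]
 [ 5.910e-01 -1.000e-03  0.000e+00]]
scene [-0.0834843   0.39420051  0.52034396] [[ 18.996   1.144   0.   ]
 [  6.499 -11.451   0.   ]
 [  0.025  -0.099   0.   ]
 [  0.398   0.566   0.   ]
 [  0.71   -0.054   0.   ]]
```

View pics/top0.png

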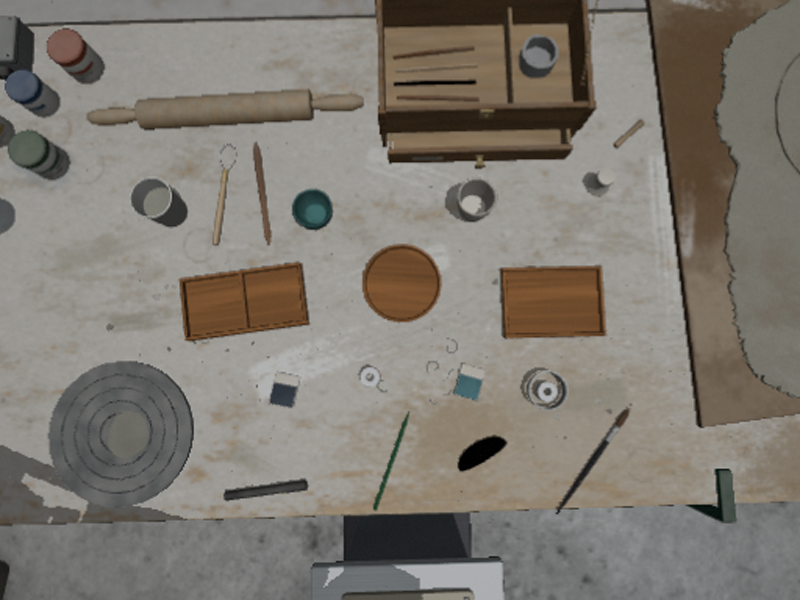

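View pics/scene0.png

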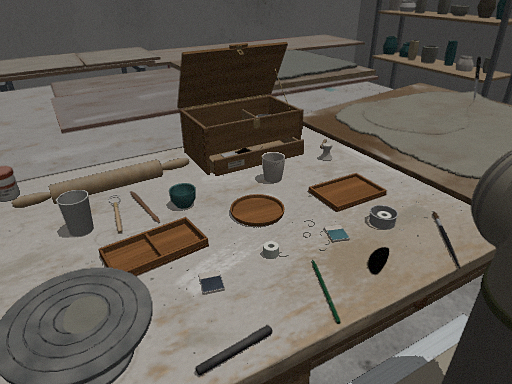

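The top view (800x600 scale) shows:
- Slate tile at (284,390) and teal tile at (468,382).
- Lone prop at (370,377), and cutter with prop at (544,388).
- Two-bay box at (244,301), dish at (402,283) and tray at (553,301).
- Bowl at (312,208), and cups at (155,200) and (475,200).

The scene view agrees.

```bash
cat > m0.py <<'E'
from h import *
c=cam("top"); im=c[0]; hsv=cv2.cvtColor(im,cv2.COLOR_BGR2HSV)
k=512/800
for n,(u,v),h,z in(("box",(244,301),75,.02),("dish",(402,283),50,.012),("tray",(553,301),65,.016)):
    u,v,h=int(u*k),int(v*k),int(h*k)
    m=np.zeros(im.shape[:2],np.uint8); r=hsv[v-h:v+h,u-h:u+h]
    m[v-h:v+h,u-h:u+h]=cv2.inRange(r,(3,90,20),(22,255,255))
    m=cv2.morphologyEx(m,cv2.MORPH_CLOSE,np.ones((5,5)))
    ct=max(cv2.findContours(m,0,cv2.CHAIN_APPROX_NONE)[0],key=cv2.contourArea)
    P=ray(c,ct.reshape(-1,2),z)[:,:2]
    print(n,cv2.minAreaRect((P*1000).astype(np.float32)),cv2.minEnclosingCircle((P*1000).astype(np.float32)))
for n,(u,v),h,z,lo,hi in(("slate",(284,390),28,.007,(90,30,0),(140,255,110)),("teal",(468,382),28,.007,(80,60,0),(110,255,255)),("bowl",(312,208),30,.04,(80,60,0),(100,255,255))):
    u,v,h=int(u*k),int(v*k),int(h*k)
    m=np.zeros(im.shape[:2],np.uint8); m[v-h:v+h,u-h:u+h]=cv2.inRange(hsv[v-h:v+h,u-h:u+h],lo,hi)
    ct=max(cv2.findContours(m,0,cv2.CHAIN_APPROX_NONE)[0],key=cv2.contourArea)
    print(n,cv2.minAreaRect((ray(c,ct.reshape(-1,2),z)[:,:2]*1000).astype(np.float32)))
for n,uv,z in(("propA",(370,377),.024),("cutter",(544,386),.029),("propB",(547,391),.024),("cup1",(155,196),.06),("cup2",(476,198),.06)):
    print(n,ray(c,[np.array(uv)*k],z).round(3))
E
python3 m0.py
```

```text
box ((594.8861083984375, 268.05755615234375), (107.75238037109375, 209.72103881835938), 6.37946891784668) ((594.6295776367188, 267.78375244140625), 115.97283935546875)
dish ((620.42919921875, -3.5902938842773438), (132.98431396484375, 131.45802307128906), 88.44967651367188) ((621.084716796875, -3.669935464859009), 67.90090942382812)
tray ((580.4852294921875, -263.9495849609375), (173.93344116210938, 120.3602066040039), 89.63484191894531) ((580.3977661132812, -263.6553955078125), 103.12435913085938)
slate ((433.931884765625, 203.04840087890625), (37.63965606689453, 32.85273742675781), 77.3112564086914)
teal ((438.78411865234375, -112.54205322265625), (37.93861389160156, 32.999698638916016), 71.82332611083984)
bowl ((747.217529296875, 146.8246307373047), (64.25286865234375, 66.17375183105469), 89.32077026367188)
propA [[0.46  0.052 0.024]]
cutter [[ 0.437 -0.238  0.029]]
propB [[ 0.428 -0.244  0.024]]
cup1 [[0.772 0.406 0.06 ]]
cup2 [[ 0.754 -0.134  0.06 ]]
```

```bash
cat > go.py <<'E'
# usage: go.py x y z yaw_deg(of jaw axis) ... several waypoints
import sys
from h import *
def go(*a):
    s=read_state(); Rt=R.from_rotvec(s["orientation"]).as_matrix(); p=np.array(s["tool_pos"])
    y=np.degrees(np.arctan2(Rt[1,1],Rt[0,1]))
    print("t",round(s["t"],2),"p",p.round(4),"yaw",y.round(1),"open",round(s["opening"],4),"F",np.round(s["force"],1))
    for i in range(0,len(a),4):
        d=Rt.T@(np.array(a[i:i+3])-p)
        dy=(y-a[i+3]+90)%180-90
        print(a[i:i+4],"lin",(d/.6).round(4),"roll",round(dy/30,3))
if __name__=="__main__": go(*map(float,sys.argv[1:]))
E
python3 go.py .46 .052 .2 0
```

```text
t 0.15 p [0.1787 0.5723 0.2178] yaw 72.7 open 0.0931 F [-0.6  0.2 -0.2]
(0.46, 0.052, 0.2, 0.0) lin [ 0.0306 -0.6879  0.706 ] roll 2.422
```

Call:
{"name": "apply_moves", "arguments": {
  "series": [
    {"jaw":-1,"linear":[0.03,-0.344,0.353],"roll":0.5},
    {"jaw":-1,"linear":[0.03,-0.344,0.353],"roll":1},
    {"jaw":-1,"linear":[0.03,-0.344,0.353],"roll":1},
    {"jaw":-1,"linear":[0.03,-0.344,0.353],"roll":1},
    {"jaw":-1,"linear":[0.03,-0.344,0.353],"roll":1},
    {"jaw":-1,"linear":[0.03,-0.688,0.706],"roll":1},
    {"jaw":-1,"linear":[0.03,-0.688,0.706],"roll":1},
    {"jaw":-1,"linear":[0.03,-0.688,0.706],"roll":1},
    {"jaw":-1,"linear":[0.03,-0.688,0.706],"roll":1},
    {"jaw":-1,"linear":[0.03,-0.688,0.706],"roll":1},
    {"jaw":-1,"linear":[0.03,-0.688,0.706],"roll":1},
    {"jaw":-1,"linear":[0.03,-0.688,0.706],"roll":1}
  ],
  "force": 15
}}

```text
t: 1.65
tool_pos: [0.4595, 0.0522, 0.2]
orientation: [0.645, 1.473, -0.647]
force: [0.3, -0.3, -0.6]
opening: 0.0928
```

```bash
python3 go.py .46 .052 .13 0; python3 - <<'E'
from h import *
c=cam("wrist");cv2.imwrite("pics/w1.png",c[0]);print(c[4],proj(c,[[.46,.052,.024],[.447,.2,.007]]))
E
```

```text
t 1.65 p [0.4595 0.0522 0.2   ] yaw 42.6 open 0.0928 F [ 0.3 -0.3 -0.6]
(0.46, 0.052, 0.13, 0.0) lin [0.1167 0.0005 0.0009] roll 1.42
[0.41555171 0.10043758 0.36487088] [[251.5014742  180.21754577]
 [328.47556704  79.21900936]]
```

View pics/w1.png

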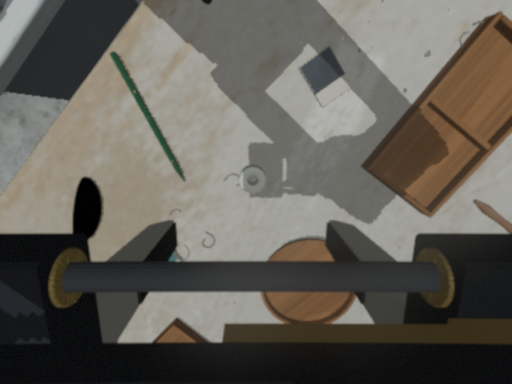

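The wrist view shows the lone prop at (252,180), exactly where it was predicted, and the slate tile at about (324,77). I'll pick prop A now.

Call:
{"name": "apply_moves", "arguments": {
  "series": [
    {"jaw":-1,"linear":[0.1,0,0],"roll":0.35},
    {"jaw":-1,"linear":[0.2,0,0],"roll":0.7},
    {"jaw":-1,"linear":[0.28,0,0],"roll":1},
    {"jaw":-1,"linear":[0.31,0,0],"roll":1},
    {"jaw":-1,"linear":[0.323,0,0],"roll":1},
    {"jaw":-1,"linear":[0.323,0,0],"roll":1},
    {"jaw":0.6,"linear":[0.323,0,0],"roll":1},
    {"jaw":0.6,"linear":[0.323,0,0],"roll":1},
    {"jaw":0.6,"linear":[0.323,0,0],"roll":1},
    {"jaw":0.6,"linear":[0.323,0,0],"roll":1},
    {"jaw":0.6,"linear":[0.323,0,0],"roll":1},
    {"jaw":0.6,"linear":[0.323,0,0],"roll":1},
    {"jaw":0.6,"linear":[0.323,0,0],"roll":1},
    {"jaw":0.6,"linear":[0.3,0,0],"roll":1},
    {"jaw":0.6,"linear":[0.2,0,0],"roll":1},
    {"jaw":0.6,"linear":[0.13,0,0],"roll":1},
    {"jaw":0.6,"linear":[0.13,0,0],"roll":1}
  ],
  "force": 15
}}

```text
t: 3.82
tool_pos: [0.4627, 0.0527, 0.1275]
orientation: [1.047, 1.299, -1.04]
force: [0.4, -0.4, -1.1]
opening: 0.0333
```

```bash
python3 go.py .6006 .2174 .122 12 .6006 .2174 .012 6.4
```

```text
t 3.83 p [0.4627 0.0527 0.1275] yaw 12.7 open 0.0333 F [ 0.4 -0.4 -1.1]
(0.6006, 0.2174, 0.122, 12.0) lin [ 0.0107  0.2844 -0.2173] roll 0.023
(0.6006, 0.2174, 0.012, 6.4) lin [ 0.1941  0.283  -0.2178] roll 0.21
```

Call:
{"name": "apply_moves", "arguments": {
  "series": [
    {"jaw":0.6,"linear":[0,0.142,-0.109],"roll":0.1},
    {"jaw":0.6,"linear":[0,0.283,-0.218],"roll":0.21},
    {"jaw":0.6,"linear":[0,0.283,-0.218],"roll":0.21},
    {"jaw":0.6,"linear":[0,0.283,-0.218],"roll":0.21},
    {"jaw":0.6,"linear":[0.08,0.283,-0.218],"roll":0.21},
    {"jaw":0.6,"linear":[0.15,0.283,-0.218],"roll":0.21},
    {"jaw":0.6,"linear":[0.18,0.283,-0.218],"roll":0.21},
    {"jaw":0.6,"linear":[0.19,0.283,-0.218],"roll":0.21},
    {"jaw":0.6,"linear":[0.19,0.283,-0.218],"roll":0.21},
    {"jaw":0.05,"linear":[0.19,0.283,-0.218],"roll":0.21},
    {"jaw":0.05,"linear":[0.19,0.283,-0.218],"roll":0.21},
    {"jaw":0.05,"linear":[0.19,0.283,-0.218],"roll":0.21},
    {"jaw":0.05,"linear":[0.16,0.283,-0.218],"roll":0.21},
    {"jaw":-0.5,"linear":[0.08,0.283,-0.218],"roll":0.21},
    {"jaw":-1,"linear":[-0.08,0.283,-0.218],"roll":0.21},
    {"jaw":-1,"linear":[-0.08,0.283,-0.218],"roll":0.21},
    {"jaw":-1,"linear":[-0.08,0.283,-0.218],"roll":0.21}
  ]
}}

```text
t: 5.95
tool_pos: [0.602, 0.2185, 0.1829]
orientation: [1.135, 1.248, -1.114]
force: [0.7, 0.2, -0.9]
opening: 0.0798
```

```bash
python3 go.py .437 -.238 .18 0; python3 - <<'E'
from h import *
c=cam("wrist");cv2.imwrite("pics/w2.png",c[0]);print(proj(c,[[.6006,.2174,.03],[.447,.2,.007]]))
E
```

```text
t 5.95 p [0.602  0.2185 0.1829] yaw 6.4 open 0.0798 F [ 0.7  0.2 -0.9]
(0.437, -0.238, 0.18, 0.0) lin [-0.001  -0.358   0.7255] roll 0.213
[[247.18307752 184.36693344]
 [119.51493943 181.03655535]]
```

View pics/w2.png

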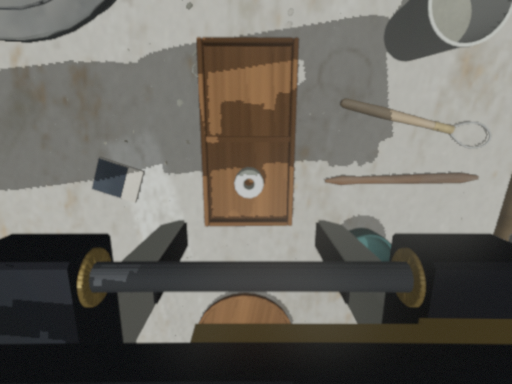

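The wrist view shows prop A standing in the near bay at (248,184). The slate tile outline runs through (103,158), (92,190), (135,200) and (145,170).

```bash
python3 - <<'E'
from h import *
c=cam("wrist")
P=ray(c,[[103,158],[92,190],[135,200],[145,170]],.005)[:,:2];print(P.round(4),P.mean(0),cv2.minAreaRect((P*1000).astype(np.float32)))
E
python3 go.py .447 .2 .12 -13
```

```text
[[0.4259 0.2253]
 [0.4123 0.1847]
 [0.4639 0.1777]
 [0.4752 0.2164]] [0.44431559 0.20103503] ((443.7369079589844, 200.56903076171875), (42.393611907958984, 56.25126266479492), 79.7208023071289)
t 6.05 p [0.5995 0.2177 0.1774] yaw 6.4 open 0.0873 F [-0.3  0.2 -0.2]
(0.447, 0.2, 0.12, -13.0) lin [ 0.0934 -0.2567  0.001 ] roll 0.646
```

Call:
{"name": "apply_moves", "arguments": {
  "series": [
    {"jaw":-1,"linear":[0,-0.09,0],"roll":0.3},
    {"jaw":-1,"linear":[0,-0.18,0],"roll":0.6},
    {"jaw":-1,"linear":[0,-0.26,0],"roll":0.6},
    {"jaw":-1,"linear":[0.08,-0.26,0],"roll":0.6},
    {"jaw":-1,"linear":[0.17,-0.26,0],"roll":0.6},
    {"jaw":-1,"linear":[0.25,-0.26,0],"roll":0.6},
    {"jaw":-1,"linear":[0.28,-0.26,0],"roll":0.6},
    {"jaw":-1,"linear":[0.289,-0.26,0],"roll":0.6},
    {"jaw":-1,"linear":[0.289,-0.26,0],"roll":0.6}
  ]
}}

```text
t: 7.18
tool_pos: [0.4469, 0.2006, 0.0037]
orientation: [1.362, 1.1, -1.349]
force: [0.6, -0.4, 0.7]
opening: 0.0928
```

```bash
python3 go.py .4445 .201 .003 -11.5
```

```text
t 7.17 p [0.4469 0.2006 0.0037] yaw -11.6 open 0.0928 F [ 0.6 -0.4  0.7]
(0.4445, 0.201, 0.003, -11.5) lin [ 0.0012 -0.0041  0.0002] roll -0.004
```

Call:
{"name": "apply_moves", "arguments": {
  "series": [
    {"jaw":0.1,"linear":[0.001,0,0],"roll":0},
    {"jaw":0.1,"linear":[0.001,0,0],"roll":0},
    {"jaw":0.1,"linear":[0.001,0,0],"roll":0},
    {"jaw":0.1,"linear":[0.001,0,0],"roll":0},
    {"jaw":0.1,"linear":[0.001,0,0],"roll":0},
    {"jaw":0.1,"linear":[-0.03,0,0],"roll":0},
    {"jaw":0.1,"linear":[-0.12,0,0],"roll":0},
    {"jaw":0.1,"linear":[-0.2,0,0],"roll":0},
    {"jaw":0.1,"linear":[-0.2,0,0],"roll":0}
  ],
  "force": 15
}}

```text
t: 8.3
tool_pos: [0.4489, 0.2017, 0.1286]
orientation: [1.369, 1.096, -1.341]
force: [-0.3, 0.2, -1.8]
opening: 0.0544
```

```bash
python3 go.py .5805 -.297 .12 0 .5805 -.297 .010 0
```

```text
t 8.3 p [0.4489 0.2017 0.1286] yaw -11.6 open 0.0544 F [-0.3  0.2 -1.8]
(0.5805, -0.297, 0.12, 0.0) lin [0.0161 0.3818 0.7701] roll -0.387
(0.5805, -0.297, 0.01, 0.0) lin [0.1994 0.3786 0.7713] roll -0.387
```

Call:
{"name": "apply_moves", "arguments": {
  "series": [
    {"jaw":0.1,"linear":[0.01,0.19,0.386],"roll":-0.19},
    {"jaw":0.1,"linear":[0.01,0.19,0.386],"roll":-0.19},
    {"jaw":0.1,"linear":[0.01,0.19,0.386],"roll":-0.19},
    {"jaw":0.1,"linear":[0.01,0.38,0.771],"roll":-0.387},
    {"jaw":0.1,"linear":[0.01,0.38,0.771],"roll":-0.387},
    {"jaw":0.1,"linear":[0.01,0.38,0.771],"roll":-0.387},
    {"jaw":0.1,"linear":[0.01,0.38,0.771],"roll":-0.387},
    {"jaw":0.1,"linear":[0.01,0.38,0.771],"roll":-0.387},
    {"jaw":0.1,"linear":[0.01,0.38,0.771],"roll":-0.387},
    {"jaw":0.1,"linear":[0.01,0.38,0.771],"roll":-0.387},
    {"jaw":0.1,"linear":[0.01,0.38,0.771],"roll":-0.387}
  ]
}}

```text
t: 9.68
tool_pos: [0.5788, -0.2956, 0.1227]
orientation: [1.219, 1.2, -1.194]
force: [0.1, 0.7, 0.2]
opening: 0.0548
```

```bash
python3 go.py .5805 -.297 .12 0 .5805 -.297 .010 0;python3 - <<'E'
from h import *
c=cam("wrist");cv2.imwrite("pics/w3.png",c[0]);print(proj(c,[[.5255,-.183,.016],[.6355,-.345,.016],[.439,-.1125,.007],[.437,-.238,.029]]))
E
```

```text
t 9.68 p [ 0.5788 -0.2956  0.1227] yaw 0.1 open 0.0548 F [0.1 0.7 0.2]
(0.5805, -0.297, 0.12, 0.0) lin [0.0046 0.0028 0.0024] roll 0.002
(0.5805, -0.297, 0.01, 0.0) lin [ 0.1879 -0.0004  0.0032] roll 0.002
[[188.52408573  70.17713183]
 [303.83552854 240.01653237]
 [ 83.0135586  -19.19668868]
 [ 87.84877255 133.84632933]]
```

View pics/w3.png

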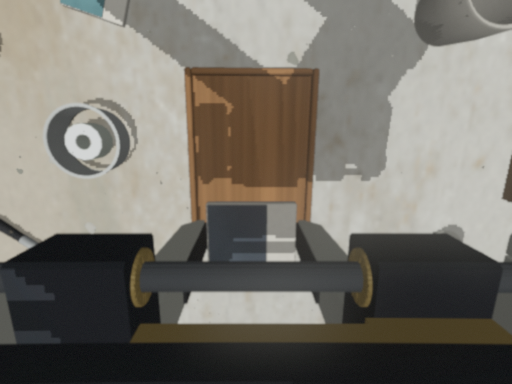

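The wrist view shows the slate tile held flat over the tray at (250,232), with the tray's inner walls at u≈193 and 312. The cutter is at about (88,141) with prop B inside it at (84,141). Lowering now.

Call:
{"name": "apply_moves", "arguments": {
  "series": [
    {"jaw":0.1,"linear":[0.08,0.001,0.003],"roll":0},
    {"jaw":0.1,"linear":[0.15,0.001,0.003],"roll":0},
    {"jaw":0.1,"linear":[0.18,0.001,0.003],"roll":0},
    {"jaw":0.1,"linear":[0.188,0.001,0.003],"roll":0},
    {"jaw":0.1,"linear":[0.188,0.001,0.003],"roll":0},
    {"jaw":-0.28,"linear":[0.188,0.001,0.003],"roll":0},
    {"jaw":-0.28,"linear":[0.188,0.001,0.003],"roll":0},
    {"jaw":-0.28,"linear":[0.188,0.001,0.003],"roll":0},
    {"jaw":-0.28,"linear":[0.15,0.001,0.003],"roll":0},
    {"jaw":-1,"linear":[0.06,0.001,0.003],"roll":0},
    {"jaw":-1,"linear":[-0.05,0.001,0.003],"roll":0},
    {"jaw":-1,"linear":[-0.05,0.001,0.003],"roll":0}
  ]
}}

```text
t: 11.22
tool_pos: [0.5829, -0.2998, 0.1629]
orientation: [1.219, 1.186, -1.188]
force: [0.9, 0.0, -0.1]
opening: 0.085
```

```bash
python3 go.py .452 -.117 .15 -18
```

```text
t 11.22 p [ 0.5829 -0.2998  0.1629] yaw 0.1 open 0.085 F [ 0.9  0.  -0.1]
(0.452, -0.117, 0.15, -18.0) lin [ 0.0141 -0.2182 -0.3051] roll 0.603
```

Call:
{"name": "apply_moves", "arguments": {
  "series": [
    {"jaw":-1,"linear":[0,-0.109,-0.152],"roll":0.3},
    {"jaw":-1,"linear":[0,-0.109,-0.152],"roll":0.3},
    {"jaw":-1,"linear":[0,-0.218,-0.305],"roll":0.6},
    {"jaw":-1,"linear":[0,-0.218,-0.305],"roll":0.6},
    {"jaw":-1,"linear":[0,-0.218,-0.305],"roll":0.6},
    {"jaw":-1,"linear":[0,-0.218,-0.305],"roll":0.6}
  ]
}}

```text
t: 11.98
tool_pos: [0.4526, -0.1174, 0.1595]
orientation: [1.45, 1.022, -1.41]
force: [-0.1, -0.3, 0.8]
opening: 0.0931
```

```bash
python3 - <<'E'
from h import *
c=cam("wrist");im=c[0].copy();u=proj(c,[[.452,-.117,.007]])[0]
hsv=cv2.cvtColor(im,cv2.COLOR_BGR2HSV)
m=cv2.inRange(hsv,(80,70,0),(110,255,255));m[225:]=0
ct=max(cv2.findContours(m,0,cv2.CHAIN_APPROX_NONE)[0],key=cv2.contourArea)
print(u,cv2.minAreaRect((ray(c,ct.reshape(-1,2),.007)[:,:2]*1000).astype(np.float32)))
cv2.imwrite("pics/w4.png",im)
E
python3 go.py .452 -.117 .15 -18
```

```text
[245.7921569  184.33183015] ((430.3770751953125, -94.94202423095703), (2.278007984161377, 1.1258983612060547), 70.67681884765625)
t 12.03 p [ 0.4528 -0.1178  0.1594] yaw -17.9 open 0.0929 F [ 0.3 -0.4  0.5]
(0.452, -0.117, 0.15, -18.0) lin [ 0.0157 -0.0021 -0.0008] roll 0.002
```

View pics/w4.png

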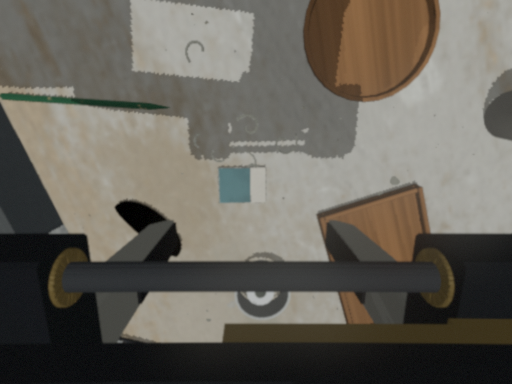

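The teal tile is at (242,185), square to the jaws and about 3 mm off along them. I'll descend and grip.

Call:
{"name": "apply_moves", "arguments": {
  "series": [
    {"jaw":-1,"linear":[0.1,-0.005,0],"roll":0},
    {"jaw":-1,"linear":[0.19,-0.005,0],"roll":0},
    {"jaw":-1,"linear":[0.24,-0.005,0],"roll":0},
    {"jaw":-1,"linear":[0.26,-0.005,0],"roll":0},
    {"jaw":-1,"linear":[0.26,-0.005,0],"roll":0},
    {"jaw":0.1,"linear":[0.26,-0.005,0],"roll":0},
    {"jaw":0.1,"linear":[0.26,-0.005,0],"roll":0},
    {"jaw":0.1,"linear":[0.26,-0.005,0],"roll":0},
    {"jaw":0.1,"linear":[0.26,-0.005,0],"roll":0},
    {"jaw":0.1,"linear":[0.26,-0.005,0],"roll":0},
    {"jaw":0.1,"linear":[0.24,-0.005,0],"roll":0},
    {"jaw":0.1,"linear":[0.15,-0.005,0],"roll":0},
    {"jaw":0.1,"linear":[0.07,-0.005,0],"roll":0},
    {"jaw":0.1,"linear":[0.06,-0.005,0],"roll":0}
  ]
}}

```text
t: 13.78
tool_pos: [0.4539, -0.1181, 0.1286]
orientation: [1.453, 1.014, -1.405]
force: [0.7, 0.1, -0.8]
opening: 0.0545
```

```bash
python3 go.py .5805 -.232 .12 0
```

```text
t 13.78 p [ 0.4539 -0.1181  0.1286] yaw -17.9 open 0.0545 F [ 0.7  0.1 -0.8]
(0.5805, -0.232, 0.12, 0.0) lin [0.024  0.2584 0.1158] roll -0.597
```

Call:
{"name": "apply_moves", "arguments": {
  "series": [
    {"jaw":0.1,"linear":[0.01,0.13,0.058],"roll":-0.3},
    {"jaw":0.1,"linear":[0.01,0.258,0.116],"roll":-0.6},
    {"jaw":0.1,"linear":[0.01,0.258,0.116],"roll":-0.6},
    {"jaw":0.1,"linear":[0.01,0.258,0.116],"roll":-0.6},
    {"jaw":0.1,"linear":[0.01,0.258,0.116],"roll":-0.6}
  ]
}}

```text
t: 14.4
tool_pos: [0.5789, -0.2314, 0.1272]
orientation: [1.221, 1.178, -1.184]
force: [0.4, -0.7, -0.5]
opening: 0.0547
```

```bash
python3 go.py .5805 -.232 .0105 0
```

```text
t 14.4 p [ 0.5789 -0.2314  0.1272] yaw 0.1 open 0.0547 F [ 0.4 -0.7 -0.5]
(0.5805, -0.232, 0.0105, 0.0) lin [ 0.1944 -0.0045 -0.0002] roll 0.003
```

Call:
{"name": "apply_moves", "arguments": {
  "series": [
    {"jaw":0.1,"linear":[0.08,0,0],"roll":0},
    {"jaw":0.1,"linear":[0.15,0,0],"roll":0},
    {"jaw":0.1,"linear":[0.185,0,0],"roll":0},
    {"jaw":0.1,"linear":[0.195,-0.002,0],"roll":0},
    {"jaw":0.1,"linear":[0.195,-0.002,0],"roll":0},
    {"jaw":-0.28,"linear":[0.195,-0.002,0],"roll":0},
    {"jaw":-0.28,"linear":[0.195,-0.002,0],"roll":0},
    {"jaw":-0.28,"linear":[0.195,-0.002,0],"roll":0},
    {"jaw":-0.28,"linear":[0.15,-0.002,0],"roll":0},
    {"jaw":-1,"linear":[0.07,0,0],"roll":0},
    {"jaw":-1,"linear":[-0.03,0,0],"roll":0},
    {"jaw":-1,"linear":[-0.03,0,0],"roll":0}
  ]
}}

```text
t: 15.9
tool_pos: [0.5821, -0.2332, 0.1528]
orientation: [1.222, 1.166, -1.179]
force: [0.1, 0.9, -0.7]
opening: 0.0851
```

```bash
python3 go.py .437 -.238 .15 0; python3 - <<'E'
from h import *
c=cam("wrist");cv2.imwrite("pics/w5.png",c[0])
c=cam("top");cv2.imwrite("pics/t5.png",cv2.resize(c[0][150:300,300:420],None,fx=4,fy=4))
E
```

```text
t 15.9 p [ 0.5821 -0.2332  0.1528] yaw 0.1 open 0.0851 F [ 0.1  0.9 -0.7]
(0.437, -0.238, 0.15, 0.0) lin [-0.0067 -0.2418  0.0077] roll 0.003
```

View pics/w5.png

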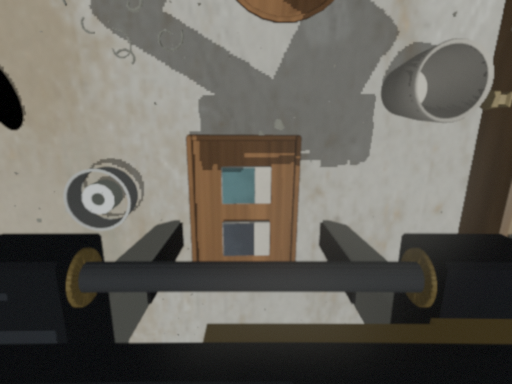

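The wrist view shows both tiles flat and side by side in the tray, at (247,186) and (247,239). The cutter rim is centred at about (98,198) and prop B at (98,197).

```bash
python3 - <<'E'
from h import *
c=cam("wrist");print(ray(c,[[98,198]],.029),ray(c,[[98,197]],.024),ray(c,[[65,198],[131,198],[98,167],[98,229]],.029))
print(R.from_rotvec(read_state()["orientation"]).as_matrix().round(3))
E
```

```text
[[ 0.43015107 -0.23896557  0.029     ]] [[ 0.42775328 -0.23922342  0.024     ]] [[ 0.39820366 -0.23866943  0.029     ]
 [ 0.46257023 -0.23926473  0.029     ]
 [ 0.43422307 -0.20763247  0.029     ]
 [ 0.42590651 -0.27205663  0.029     ]]
[[ 0.036  0.999  0.001]
 [-0.006  0.001 -1.   ]
 [-0.999  0.036  0.006]]
```

Call:
{"name": "apply_moves", "arguments": {
  "series": [
    {"jaw":-1,"linear":[-0.01,-0.1,0.005],"roll":0},
    {"jaw":-1,"linear":[-0.01,-0.2,0.009],"roll":0},
    {"jaw":-1,"linear":[-0.01,-0.253,0.009],"roll":0},
    {"jaw":-1,"linear":[-0.01,-0.253,0.009],"roll":0},
    {"jaw":-1,"linear":[-0.01,-0.253,0.009],"roll":0}
  ]
}}

```text
t: 16.68
tool_pos: [0.4261, -0.2365, 0.1444]
orientation: [1.221, 1.18, -1.185]
force: [0.2, -0.4, -0.0]
opening: 0.093
```

```bash
python3 - <<'E'
from h import *
c=cam("wrist");cv2.imwrite("pics/w6.png",c[0]);print(proj(c,[[.4305,-.239,.029]]))
E
python3 go.py .4305 -.239 .012 0
```

```text
[[250.9377208 192.9267482]]
t 16.73 p [ 0.4265 -0.2365  0.1446] yaw 0.1 open 0.0931 F [-0.3 -0.5  0.2]
(0.4305, -0.239, 0.012, 0.0) lin [ 0.2212 -0.0012  0.0029] roll 0.003
```

View pics/w6.png

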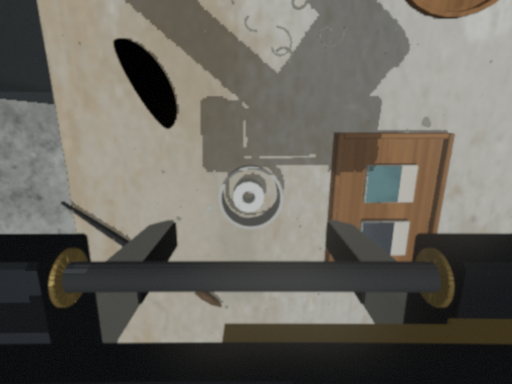

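The cutter rim is centred at (252,196), against a prediction of (251,193). I'll shift about 3 mm in -y, grasp and lift straight.

Call:
{"name": "apply_moves", "arguments": {
  "series": [
    {"jaw":-1,"linear":[0.06,0,0.007],"roll":0},
    {"jaw":-1,"linear":[0.14,0,0.007],"roll":0},
    {"jaw":-1,"linear":[0.19,-0.001,0.007],"roll":0},
    {"jaw":-1,"linear":[0.215,-0.001,0.007],"roll":0},
    {"jaw":-1,"linear":[0.221,-0.001,0.007],"roll":0},
    {"jaw":-1,"linear":[0.221,-0.001,0.007],"roll":0},
    {"jaw":0,"linear":[0.221,-0.001,0.007],"roll":0},
    {"jaw":0,"linear":[0.221,-0.001,0.007],"roll":0},
    {"jaw":0,"linear":[0.221,-0.001,0.007],"roll":0},
    {"jaw":0,"linear":[0.221,-0.001,0.007],"roll":0},
    {"jaw":0,"linear":[0.221,-0.001,0.007],"roll":0},
    {"jaw":0,"linear":[0.2,-0.001,0.007],"roll":0},
    {"jaw":0,"linear":[0.17,-0.001,0.007],"roll":0},
    {"jaw":0,"linear":[0.13,-0.001,0.007],"roll":0},
    {"jaw":0,"linear":[0.04,0,0.007],"roll":0},
    {"jaw":0,"linear":[0.03,0,0.007],"roll":0}
  ],
  "force": 15
}}

```text
t: 18.73
tool_pos: [0.4296, -0.2426, 0.132]
orientation: [1.22, 1.171, -1.182]
force: [0.8, 0.0, -0.4]
opening: 0.0619
```

```bash
python3 go.py .621 -.0037 .12 0
```

```text
t 18.73 p [ 0.4296 -0.2426  0.132 ] yaw 0.1 open 0.0619 F [ 0.8  0.  -0.4]
(0.621, -0.0037, 0.12, 0.0) lin [ 0.0294  0.3184 -0.398 ] roll 0.003
```

Call:
{"name": "apply_moves", "arguments": {
  "series": [
    {"jaw":0,"linear":[0.01,0.16,-0.2],"roll":0},
    {"jaw":0,"linear":[0.01,0.16,-0.2],"roll":0},
    {"jaw":0,"linear":[0.02,0.318,-0.398],"roll":0},
    {"jaw":0,"linear":[0.02,0.318,-0.398],"roll":0},
    {"jaw":0,"linear":[0.02,0.318,-0.398],"roll":0},
    {"jaw":0,"linear":[0.02,0.318,-0.398],"roll":0},
    {"jaw":0,"linear":[0.02,0.318,-0.398],"roll":0},
    {"jaw":0,"linear":[0.02,0.318,-0.398],"roll":0}
  ]
}}

```text
t: 19.73
tool_pos: [0.6198, -0.0048, 0.1254]
orientation: [1.221, 1.171, -1.183]
force: [0.6, -0.7, 0.2]
opening: 0.0619
```

```bash
python3 - <<'E'
from h import *
c=cam("wrist");cv2.imwrite("pics/w7.png",c[0])
E
python3 go.py .621 -.0037 .019 0
```

```text
t 19.77 p [ 0.6199 -0.0048  0.1257] yaw -0.0 open 0.0624 F [-0.2 -0.7 -0.5]
(0.621, -0.0037, 0.019, 0.0) lin [ 0.1777 -0.0057 -0.0038] roll -0.0
```

View pics/w7.png

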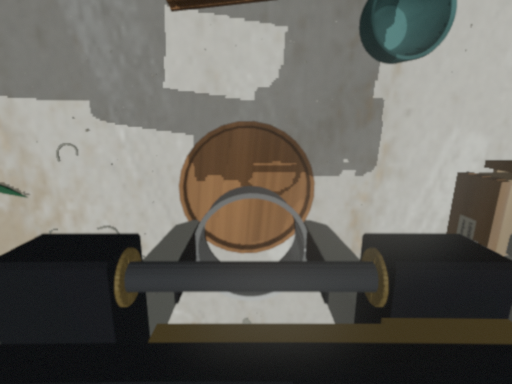

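The dish is centred at about (247,186), with the cutter held level above it. Lowering now.

Call:
{"name": "apply_moves", "arguments": {
  "series": [
    {"jaw":0,"linear":[0.08,-0.003,-0.003],"roll":0},
    {"jaw":0,"linear":[0.14,-0.005,-0.003],"roll":0},
    {"jaw":0,"linear":[0.17,-0.005,-0.003],"roll":0},
    {"jaw":0,"linear":[0.178,-0.005,-0.003],"roll":0},
    {"jaw":0,"linear":[0.179,-0.005,-0.003],"roll":0},
    {"jaw":-0.55,"linear":[0.179,-0.005,-0.003],"roll":0},
    {"jaw":-0.55,"linear":[0.179,-0.005,-0.003],"roll":0},
    {"jaw":-0.55,"linear":[0.179,-0.005,-0.003],"roll":0},
    {"jaw":-0.8,"linear":[0.15,-0.005,-0.003],"roll":0},
    {"jaw":-1,"linear":[0.07,-0.003,-0.003],"roll":0},
    {"jaw":-1,"linear":[-0.03,0,-0.003],"roll":0},
    {"jaw":-1,"linear":[-0.03,0,-0.003],"roll":0}
  ]
}}

```text
t: 21.28
tool_pos: [0.6237, -0.0031, 0.1525]
orientation: [1.226, 1.16, -1.174]
force: [0.2, -0.1, -0.2]
opening: 0.0931
```

```bash
python3 - <<'E'
from h import *
c=cam("wrist");cv2.imwrite("pics/w8.png",c[0])
print(proj(c,[[.621,-.0037,.034],[.621,-.0037,.014]]))
E
python3 go.py .428 -.24 .15 0
```

```text
[[241.6318641  189.72587787]
 [241.21087746 185.44989464]]
t 21.32 p [ 0.6219 -0.003   0.1489] yaw 0.0 open 0.0929 F [ 0.2  0.  -0.7]
(0.428, -0.24, 0.15, 0.0) lin [-0.0136 -0.3227  0.3951] roll 0.0
```

View pics/w8.png

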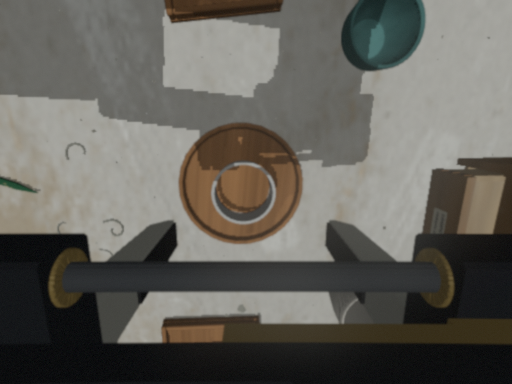

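The cutter rests in the dish with its rim centred at (243,192). The ideal is (242,190), so it is about 2–3 mm off. Prop B is next.

Call:
{"name": "apply_moves", "arguments": {
  "series": [
    {"jaw":-1,"linear":[-0.01,-0.16,0.198],"roll":0},
    {"jaw":-1,"linear":[-0.01,-0.16,0.198],"roll":0},
    {"jaw":-1,"linear":[-0.01,-0.323,0.395],"roll":0},
    {"jaw":-1,"linear":[-0.01,-0.323,0.395],"roll":0},
    {"jaw":-1,"linear":[-0.01,-0.323,0.395],"roll":0},
    {"jaw":-1,"linear":[-0.01,-0.323,0.395],"roll":0},
    {"jaw":-1,"linear":[-0.01,-0.323,0.395],"roll":0},
    {"jaw":-1,"linear":[-0.01,-0.323,0.395],"roll":0}
  ]
}}

```text
t: 22.32
tool_pos: [0.4285, -0.2388, 0.1475]
orientation: [1.224, 1.165, -1.176]
force: [-0.2, 0.8, -0.5]
opening: 0.093
```

```bash
python3 - <<'E'
from h import *
c=cam("wrist");cv2.imwrite("pics/w9.png",c[0])
print(proj(c,[[.428,-.24,.024]]))
E
python3 go.py .428 -.24 .006 0
```

```text
[[244.32605531 189.24410765]]
t 22.38 p [ 0.4285 -0.2388  0.1476] yaw 0.1 open 0.0933 F [ 0.2 -0.1  0.4]
(0.428, -0.24, 0.006, 0.0) lin [ 0.2356 -0.0127 -0.0005] roll 0.004
```

View pics/w9.png

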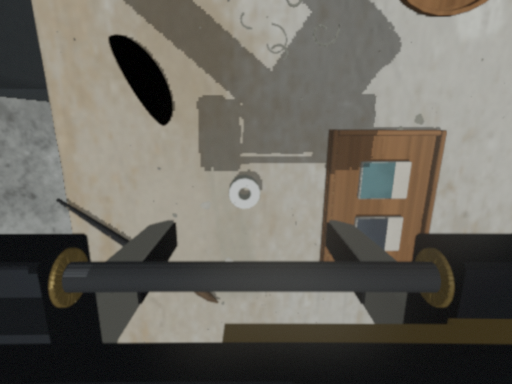

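Prop B stands alone at (244,193), about 3 mm further in -y than predicted.

Call:
{"name": "apply_moves", "arguments": {
  "series": [
    {"jaw":-1,"linear":[0.08,-0.004,0.005],"roll":0},
    {"jaw":-1,"linear":[0.16,-0.008,0.005],"roll":0},
    {"jaw":-1,"linear":[0.22,-0.012,0.005],"roll":0},
    {"jaw":-1,"linear":[0.235,-0.012,0.005],"roll":0},
    {"jaw":-1,"linear":[0.235,-0.012,0.005],"roll":0},
    {"jaw":0.6,"linear":[0.235,-0.012,0.005],"roll":0},
    {"jaw":0.6,"linear":[0.235,-0.012,0.005],"roll":0},
    {"jaw":0.6,"linear":[0.235,-0.012,0.005],"roll":0},
    {"jaw":0.6,"linear":[0.235,-0.012,0.005],"roll":0},
    {"jaw":0.6,"linear":[0.235,-0.012,0.005],"roll":0},
    {"jaw":0.6,"linear":[0.235,-0.012,0.005],"roll":0},
    {"jaw":0.6,"linear":[0.235,-0.012,0.005],"roll":0},
    {"jaw":0.6,"linear":[0.21,-0.012,0.005],"roll":0},
    {"jaw":0.6,"linear":[0.12,-0.008,0.005],"roll":0},
    {"jaw":0.6,"linear":[0.03,0,0.005],"roll":0},
    {"jaw":0.6,"linear":[0.03,0,0.005],"roll":0}
  ]
}}

```text
t: 24.38
tool_pos: [0.4328, -0.2443, 0.1365]
orientation: [1.222, 1.154, -1.172]
force: [0.4, -0.4, -0.2]
opening: 0.034
```

```bash
python3 go.py .5892 .3188 .135 6.4
```

```text
t 24.38 p [ 0.4328 -0.2443  0.1365] yaw 0.1 open 0.034 F [ 0.4 -0.4 -0.2]
(0.5892, 0.3188, 0.135, 6.4) lin [ 0.0019  0.2624 -0.9381] roll -0.208
```

Call:
{"name": "apply_moves", "arguments": {
  "series": [
    {"jaw":0.6,"linear":[0,0.13,-0.47],"roll":-0.1},
    {"jaw":0.6,"linear":[0,0.13,-0.47],"roll":-0.1},
    {"jaw":0.6,"linear":[0,0.13,-0.47],"roll":-0.1},
    {"jaw":0.6,"linear":[0,0.13,-0.47],"roll":-0.1},
    {"jaw":0.6,"linear":[0,0.262,-0.938],"roll":-0.21},
    {"jaw":0.6,"linear":[0,0.262,-0.938],"roll":-0.21},
    {"jaw":0.6,"linear":[0,0.262,-0.938],"roll":-0.21},
    {"jaw":0.6,"linear":[0,0.262,-0.938],"roll":-0.21},
    {"jaw":0.6,"linear":[0,0.262,-0.938],"roll":-0.21},
    {"jaw":0.6,"linear":[0,0.262,-0.938],"roll":-0.21},
    {"jaw":0.6,"linear":[0,0.262,-0.938],"roll":-0.21},
    {"jaw":0.6,"linear":[0,0.262,-0.938],"roll":-0.21}
  ]
}}

```text
t: 25.88
tool_pos: [0.5884, 0.3177, 0.1355]
orientation: [1.138, 1.203, -1.096]
force: [-0.6, -0.3, -0.1]
opening: 0.0343
```

```bash
python3 go.py .5892 .3188 .0135 6.4
```

```text
t 25.88 p [0.5884 0.3177 0.1355] yaw 6.4 open 0.0343 F [-0.6 -0.3 -0.1]
(0.5892, 0.3188, 0.0135, 6.4) lin [ 0.203  -0.0097 -0.0066] roll 0.001
```

Call:
{"name": "apply_moves", "arguments": {
  "series": [
    {"jaw":0.6,"linear":[0.08,-0.004,-0.003],"roll":0},
    {"jaw":0.6,"linear":[0.15,-0.007,-0.005],"roll":0},
    {"jaw":0.6,"linear":[0.19,-0.009,-0.006],"roll":0},
    {"jaw":0.6,"linear":[0.202,-0.01,-0.006],"roll":0},
    {"jaw":0.6,"linear":[0.202,-0.01,-0.006],"roll":0},
    {"jaw":0.05,"linear":[0.202,-0.01,-0.006],"roll":0},
    {"jaw":0.05,"linear":[0.202,-0.01,-0.006],"roll":0},
    {"jaw":0.05,"linear":[0.202,-0.01,-0.006],"roll":0},
    {"jaw":0.05,"linear":[0.17,-0.009,-0.006],"roll":0},
    {"jaw":-0.5,"linear":[0.08,-0.004,-0.003],"roll":0},
    {"jaw":-1,"linear":[-0.05,0,0],"roll":0},
    {"jaw":-1,"linear":[-0.1,0,0],"roll":0},
    {"jaw":-1,"linear":[-0.1,0,0],"roll":0}
  ]
}}

```text
t: 27.5
tool_pos: [0.5879, 0.3204, 0.2038]
orientation: [1.146, 1.198, -1.086]
force: [0.7, -0.7, 0.6]
opening: 0.0795
```

```bash
python3 go.py; python3 - <<'E'
from h import *
cv2.imwrite("pics/w10.png",cam("wrist")[0])
c=cam("top");cv2.imwrite("pics/t10.png",cv2.resize(c[0][100:260,90:410],None,fx=2.5,fy=2.5,interpolation=cv2.INTER_CUBIC))
E
```

```text
t 27.5 p [0.5879 0.3204 0.2038] yaw 6.4 open 0.0795 F [ 0.7 -0.7  0.6]
```

View pics/w10.png

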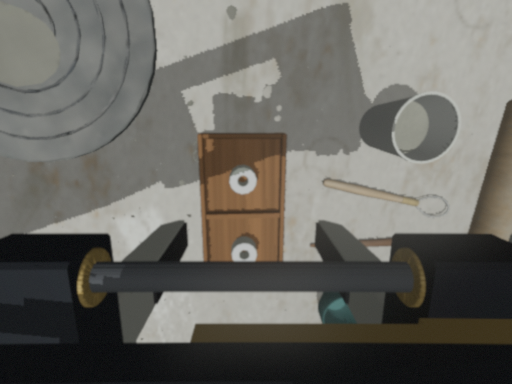

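View pics/t10.png

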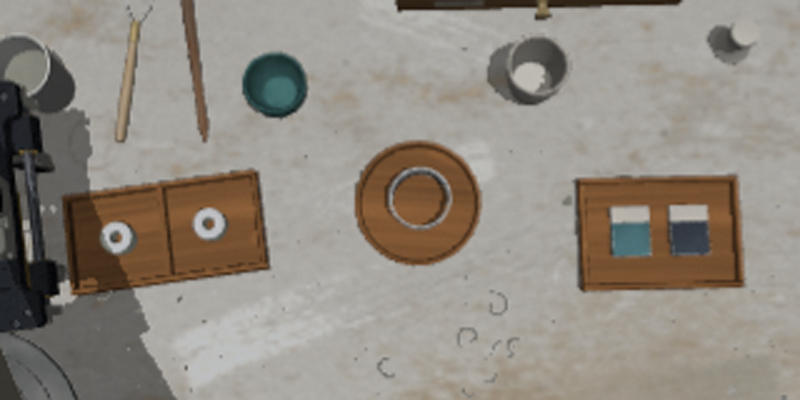

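All five things are in place: the props at (118,238) and (209,223) in the crop, one in each bay, the cutter central in the dish at (419,198), and both tiles flat in the tray. The bowl and cups look unmoved and the arm is clear, so I'm handing in.

```bash
python3 -c "
from plant import *
print(close_job())"
```

```text
the job is handed in; nothing more can be done
None
```

I put all five things in their places and handed the job in at about 27.6 s of the 115 s allowed. The hand-in gave no verdict.

- **What I did:** I moved prop A into the near bay, then the slate and teal tiles into the tray. I then lifted the cutter straight off prop B and set it in the dish, and put prop B in the far bay. Each thing was lowered to within about 1–2 mm of its floor before release.
- **Last checks:** The final wrist and top pictures show one prop upright in each bay, both tiles flat and apart, and the cutter in the dish. The picture taken after release put the cutter about 2–3 mm off centre. The bowl and cups looked unmoved, and the gripper was empty and clear at a height of 0.20 m.
- **Small disagreements:** The wrist camera put the cutter and prop B about 3 mm further in -y than first measured, and I corrected for that before gripping. The tool also picked up a tilt of about 2° over the run, which showed no visible effect. I judged tilts and heights from the pictures only and did not measure them.

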